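Push the piston up out of its sleeve

ROBOT

A 7-joint arm with a two-finger parallel gripper is mounted at the origin on the work surface. World frame = base frame: x ahead of the robot, y to its left, z up, the work surface at z = 0. Lengths are in m, angles in rad, forces in N, time in s.
With the tool pointing down it reaches from about 0.35 to 0.9 m from the base axis. Payload 8.1 kg.
Tool frame: the origin (TCP) lies between the finger pads; the fingertips stand 17 mm ahead of it and the grasp point (between the pads) lies 2 mm behind it (r.tip_reach is the distance from the TCP to the fingertips, in m); y points along the fingers, z is the direction in which the jaws open and shut, and the axes are right-handed (so a half turn about y gives the same grasp; the last joint's range is limited). The gripper opens to 92 mm and grips with 3 to 60 N. Pads are 19 mm wide; open, the fingers measure 130 mm over their backs; the gripper's body (75 mm by 190 mm) begins 47 mm behind the grasp point.
Start: joints at [1.169, 0.434, 0.025, 1.573, -0.012, 1.134, -0.075], TCP at [0.184, -0.597, 0.244] pointing down, gripper open.
Joint ranges: [-2.62, 2.62], [-0.44, 2.09], [-1.27, 1.32], [0.08, 2.57], [-1.32, 4.46], [0.12, 2], [-2.74, 2.74]. Speed limits (rad/s): [2.22, 2.22, 3.01, 3.01, 3.14, 3.14, 3.14].

INTERFACE

Orientations are given as a 3x3 rotation matrix whose columns are the frame's x, y, z axes.
In Python, from plant import status, viewer, r gives the robot as it stands.
- The arm moves only by the tool servo_tool, never from a script. Its argument "plan" is a list of rows, each a list of 7 numbers: the shift along the tool's x, y, z in mm, then the turn, a rotation vector about the tool's x, y, z in rad, then the closure in counts, from 0 (fully open) to 255 (shut). In form: [[tx, ty, tz, ax, ay, az, claw], ...]. A call has 1 to 20 rows; each row is the pose to reach, as a shift and turn from the pose measured when the call began, along the tool's axes at that moment; what a row does not reach only later rows make up. A row lasts 1/8 s, in which the tool goes at most 62.5 mm and 10.7 degrees, less where a joint would pass 70% of its speed; a pose out of reach is approached as far as the arm can. A call with a gripper value outside its range is refused whole. The fingers move at their own pace and stop on an object; "squeeze" is the grip in N (left out, the last holds). Time passes only in rows, so rows that repeat a pose let the fingers close. It gives the time, the measured TCP pose, the force and the opening at its end, in the units of the state.
- status.get_state(): the state, without advancing time (a new reading comes with each control period).
- viewer.snapshot(name): name is "side" or "top" or "wrist"; returns (picture, depth): 384x512x3 uint8, red, green, blue; 384x512 float32, m along the optical axis (not along the pixel's ray), 0 where there is no reading.
- viewer.camera_params(name): a dict with "fx", "fy", "cx", "cy" (pixels), "rvec" (rotation vector, rad) and "tvec" (3), from world to camera coordinates, as OpenCV has them. Camera axes: x right, y down, z forward; pixel columns grow to the right and rows downward; lengths in m; the calibration is good to about 2 mm. A picture is of the moment at which its call begins: read the wrist's pose just before it. camera_params takes no time and is no camera call; for the wrist camera it gives the pose at the moment of the call.
- r.job_done(): hands the job in, once; it reports no verdict.
The state is a dict: "clock": time; "joint_positions": joint angles; "joint_velocities": joint speeds; "tau": joint torques, N m; "tool_pos": TCP position; "tool_rot": TCP orientation; "contact_force": force on the tool from outside, world axes, zero at the start; "ft_torque": the same for the moment, N m; "width": finger opening in m.
Only numpy, scipy, OpenCV 4.12 (cv2) and the standard library are available. Lean on these libraries where they do the work, as an engineer would, in place of code of your own. Each camera call takes 0.05 s, during which the arm holds its last target.

TASK

Free the loose piston from its steel sleeve: of the two sleeves take the one with the piston in it and lower it, upright, right down over the slim post (not the thick one), so that the post pushes the piston up out of the top. Leave the sleeve down around the post on the post's foot plate, then take the piston off the top of the post and put it down in the middle of the empty square tray, lying flat and the same way up.

Things in the scene. Friction and masses are not known exactly. Their poses are not given: they have to be found in the camera images.
- sleeve: Short upright steel tube holding the piston (an identical empty one, not listed, stands elsewhere): 64 mm outside, 56 mm inside diameter, 30 mm tall, about 220 g. An inward lip 4 mm thick at its bottom carries the piston and leaves a 44 mm round opening. Grip it across the outside, upper half, from above, at any yaw. Origin: centre of its underside; z up its axis.
- piston: Loose solid aluminium disc, 50 mm diameter, 16 mm thick, about 100 g, a dark dot on top. It starts inside the sleeve on the lip: underside 4 mm above the sleeve's, top 10 mm below the rim, 3 mm play all round (no room to grip it there); it slides up freely. Origin: centre of its underside; z up its axis.
- post: Slim post, fixed: steel pin 30 mm diameter, 46 mm tall, on a 76 x 76 x 8 mm foot plate; its top is 54 mm above the bench. The sleeve fits over it with 7 mm play; when down on the plate its rim is 38 mm, and the piston's underside on the post 54 mm above the bench. A thick post beside it (60 mm diameter, not listed) does not fit. Origin: centre of the plate's underside; z up.
- tray: Empty square shallow tray, fixed to the bench: grey sheet metal, 150 x 150 mm outside, walls 16 mm high and 3 mm thick, floor 3 mm thick. Origin: centre of its underside, on the bench; x and y along its sides, z up.
There are look-alikes about, which are no part of the job. Leave any pink or turquoise look-alike of the post alone.

How it is judged:
By the outcome, as a careful person would: the job done as asked, in the order asked, and still so for the second after the job is handed in, with the robot touching nothing.
It also fails if it takes over 51 s, if anything falls off the work surface, if the arm or the gripper's body presses on something with over 40 N, if the wrist force passes 120 N, or if a joint passes its speed limit or range.

## Working session

There is one attempt and no reset: what is moved stays moved. The work goes in short steps, Python scripts to look and compute and a tool call to move; the robot and the scene stay as the last step left them, time stands still between calls to the robot, and variables do not carry over. Pictures are saved under pics/ and viewed, and the job is handed in when it is done.

Besides the shell and the picture viewer there is one more tool, called after ">>>" as a command line: name --pt "numbers of a row" for each row, then --argument value for the rest. servo_tool: Moves the arm, as the interface text tells. Its arguments: {"type":"object","properties":{"plan":{"type":"array"},"squeeze":{"type":"number"}},"required":["plan"]}

```bash
mkdir -p pics; ls; python3 - <<'E'
from plant import status, viewer, r
import cv2,numpy as np
s=status.get_state()
for k,v in s.items(): print(k,np.round(v,4).tolist())
for n in ("side","top","wrist"):
    print(n,viewer.camera_params(n))
    p,d=viewer.snapshot(n)
    cv2.imwrite(f"pics/{n}0.png",p[:,:,::-1]); np.save(f"pics/{n}0.npy",d)
print(r.tip_reach)
E
```

```text
pics
clock 0.0
joint_positions [1.1694, 0.4352, 0.025, 1.5741, -0.0116, 1.134, -0.0751]
joint_velocities [-0.0, 0.0012, -0.0009, 0.0004, -0.0019, 0.0, 0.0005]
tau [-0.0009, -66.7848, 0.9844, -31.4463, -0.0606, 0.0428, 0.0002]
tool_pos [0.1838, -0.5968, 0.243]
tool_rot [[-0.9557, -0.0006, 0.2943], [-0.2943, 0.0015, -0.9557], [0.0001, -1.0, -0.0016]]
contact_force [-0.4695, -0.7323, 0.8889]
ft_torque [-0.0114, 0.0534, -0.0001]
width 0.0918
side {'fx': 428.488408221468, 'fy': 428.488408221468, 'cx': 264.6995730689031, 'cy': 194.1993134508329, 'rvec': array([ 0.99980588, -2.52977877,  0.94953764]), 'tvec': array([0.37132538, 0.32464342, 0.87172015])}
top {'fx': 391.2933856258344, 'fy': 391.2933856258344, 'cx': 260.2695011366516, 'cy': 190.53637885762578, 'rvec': array([ 2.13621211, -2.18028779,  0.15212937]), 'tvec': array([-0.02184604,  0.52336864,  0.97262764])}
wrist {'fx': 264.41148371179753, 'fy': 264.41148371179753, 'cx': 258.02650162703065, 'cy': 190.8255466995902, 'rvec': array([-2.31683046,  1.71141907,  0.27057158]), 'tvec': array([-0.62404906, -0.03929872,  0.39172136])}
0.017
```

View pics/top0.png

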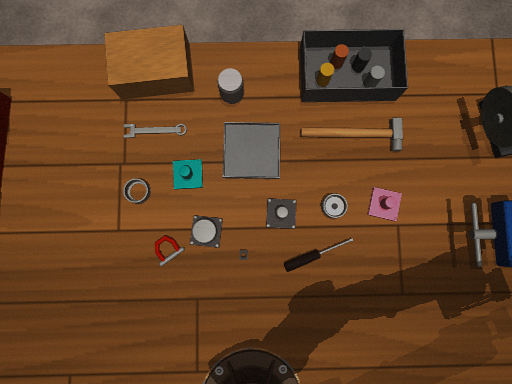

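View pics/side0.png

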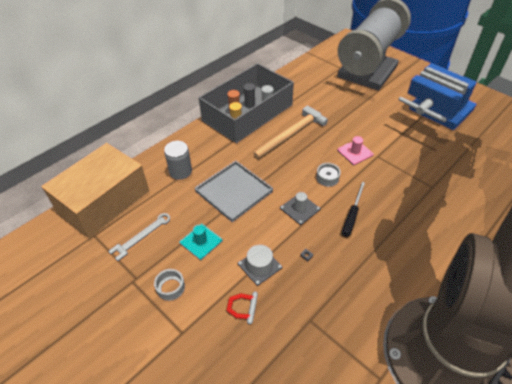

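View pics/wrist0.png

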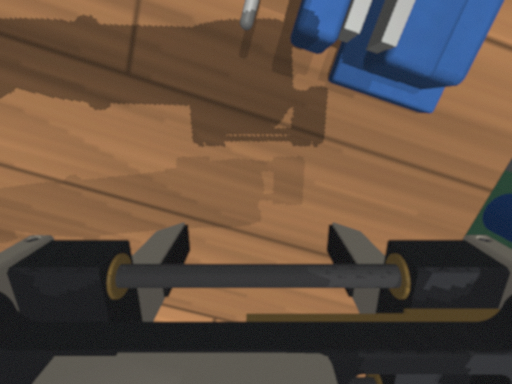

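The top view shows the sleeve with the piston (bright disc, dark dot) at about (335,206) and the empty sleeve at (136,190). The slim grey post is at (282,212), the thick post at (206,231) and the tray at (252,150). Next I enlarge and measure.

```bash
cat > h.py <<'E'
import numpy as np,cv2
def proj(cp,P):
    p,_=cv2.projectPoints(np.array(P,float).reshape(-1,3),cp['rvec'],cp['tvec'],np.array([[cp['fx'],0,cp['cx']],[0,cp['fy'],cp['cy']],[0,0,1]]),None); return p.reshape(-1,2)
def ray(cp,u,v,z):
    R=cv2.Rodrigues(cp['rvec'])[0]; t=cp['tvec']; c=-R.T@t
    d=R.T@np.array([(u-cp['cx'])/cp['fx'],(v-cp['cy'])/cp['fy'],1]); return c+d*(z-c[2])/d[2]
def cloud(cp,D):
    R=cv2.Rodrigues(cp['rvec'])[0]; v,u=np.mgrid[:384,:512]
    X=np.stack([(u-cp['cx'])/cp['fx']*D,(v-cp['cy'])/cp['fy']*D,D],-1)
    W=(X-cp['tvec'])@R; W[D==0]=np.nan; return W
def crop(img,u0,u1,v0,v1,k,name):
    cv2.imwrite(name,cv2.resize(img[v0:v1,u0:u1,::-1],None,fx=k,fy=k,interpolation=cv2.INTER_CUBIC))
E
python3 - <<'E'
from plant import viewer
from h import *
p=cv2.imread('pics/top0.png')[:,:,::-1]; D=np.load('pics/top0.npy')
crop(p,220,360,115,235,5,'pics/topc.png')
cp=viewer.camera_params('top'); W=cloud(cp,D)
for n,(u0,u1,v0,v1),lo,hi in [('sleeve',(315,355,188,226),.022,.04),('sleevepist',(322,348,194,219),.012,.024),('postall',(262,302,192,234),.004,.02),('posttop',(262,302,192,234),.045,.065),('tray',(218,286,118,184),.01,.025),('empty',(120,152,174,206),.02,.04),('thick',(185,225,208,250),.04,.07)]:
    w=W[v0:v1,u0:u1].reshape(-1,3); w=w[(w[:,2]>lo)&(w[:,2]<hi)]
    print(n,len(w),w.mean(0).round(4),((w.min(0)+w.max(0))/2).round(4),(w.max(0)-w.min(0)).round(4), cv2.minAreaRect((w[:,:2]*1000).astype(np.float32)))
E
```

```text
sleeve 184 [ 0.4805 -0.224   0.0278] [ 0.482  -0.2242  0.0282] [0.0622 0.0622 0.0124] ((482.05352783203125, -224.1734161376953), (62.15208053588867, 62.22712707519531), 89.0234375)
sleevepist 327 [ 0.4808 -0.2239  0.02  ] [ 0.4808 -0.2227  0.0182] [0.0582 0.0595 0.0113] ((480.7782287597656, -222.6722869873047), (59.48914337158203, 58.162628173828125), 89.81360626220703)
postall 733 [ 0.4649 -0.086   0.0086] [ 0.4673 -0.0871  0.0114] [0.1038 0.101  0.0148] ((466.7412109375, -86.81288146972656), (104.88463592529297, 99.48851776123047), 1.4837303161621094)
posttop 107 [ 0.4655 -0.0861  0.0539] [ 0.4663 -0.0869  0.0524] [0.0281 0.0279 0.0109] ((466.1113586425781, -86.89872741699219), (27.663467407226562, 28.215734481811523), 86.30596160888672)
tray 315 [ 0.6383 -0.0018  0.0157] [ 0.6362 -0.0109  0.0158] [0.153  0.1517 0.0116] ((636.656494140625, -10.621597290039062), (148.85562133789062, 151.30438232421875), 88.50877380371094)
empty 168 [0.5309 0.2896 0.0289] [0.5313 0.2898 0.0278] [0.0632 0.0633 0.0143] ((531.0679931640625, 289.1073913574219), (62.395774841308594, 62.4971923828125), 51.89714431762695)
thick 447 [0.4228 0.1101 0.0484] [0.4231 0.1096 0.0471] [0.0576 0.0573 0.0134] ((423.143798828125, 109.54085540771484), (57.349884033203125, 57.377197265625), 88.80152130126953)
```

View pics/topc.png

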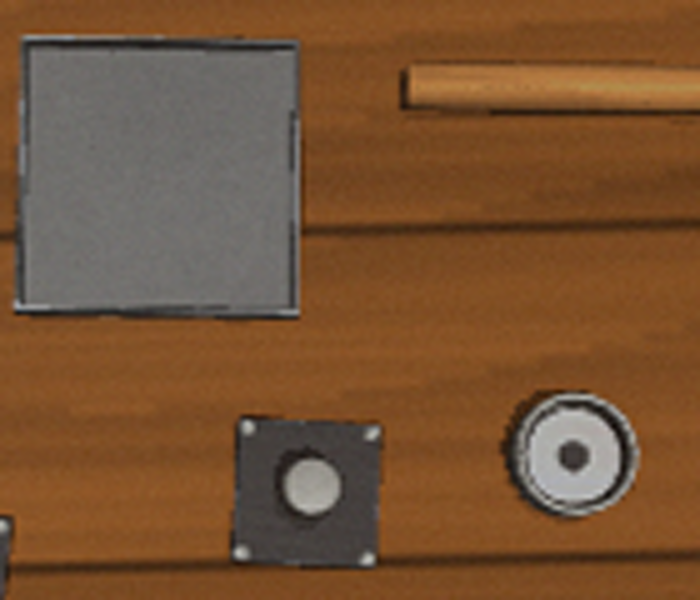

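```bash
python3 - <<'E'
from plant import viewer,status
from h import *
ct=viewer.camera_params('top'); cs=viewer.camera_params('side')
print(ray(ct,334.6,206,.03),ray(ct,282.4,212.4,.054),ray(ct,251.9,150.3,.016))
s=status.get_state(); cw=viewer.camera_params('wrist')
R=cv2.Rodrigues(cw['rvec'])[0]; c=-R.T@cw['tvec']; T=s['tool_rot']
print('cam in tool',T.T@(c-s['tool_pos'])*1000,'axes\n',(T.T@R.T).round(3))
p=cv2.imread('pics/side0.png')[:,:,::-1].copy(); 
# overlay predicted circles
a=np.linspace(0,2*np.pi,60)
for cp,n in((cs,'side'),(ct,'top')):
    p=cv2.imread(f'pics/{n}0.png')[:,:,::-1].copy(); k=4
    C=[(.481,-.2238,.03,.032),(.466,-.0867,.054,.015)]
    q=[proj(cp,np.c_[x+r*np.cos(a),y+r*np.sin(a),0*a+z]) for x,y,z,r in C]
    q.append(proj(cp,[(.637+sx*.075,-.0105+sy*.075,.016) for sx,sy in((1,1),(1,-1),(-1,-1),(-1,1))]))
    lo=np.floor(np.vstack(q).min(0)-10).astype(int); hi=np.ceil(np.vstack(q).max(0)+10).astype(int)
    im=cv2.resize(p[lo[1]:hi[1],lo[0]:hi[0],::-1],None,fx=k,fy=k,interpolation=cv2.INTER_CUBIC)
    for Q in q: cv2.polylines(im,[((Q-lo+.5)*k).astype(np.int32)],True,(0,255,0),1)
    cv2.imwrite(f'pics/{n}ov.png',im); print(im.shape)
E
```

```text
[ 0.47942524 -0.2231628   0.03      ] [ 0.46388822 -0.0865933   0.054     ] [ 0.63345931 -0.01276986  0.016     ]
cam in tool [-8.19667562e+01 -1.40678635e+02  9.50439587e-02] axes
 [[ 0.001  0.952  0.306]
 [ 0.001 -0.306  0.952]
 [ 1.    -0.    -0.001]]
(320, 668, 3)
(468, 584, 3)
```

View pics/sideov.png

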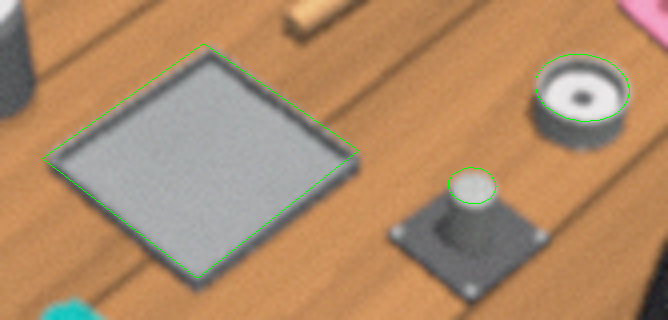

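View pics/topov.png

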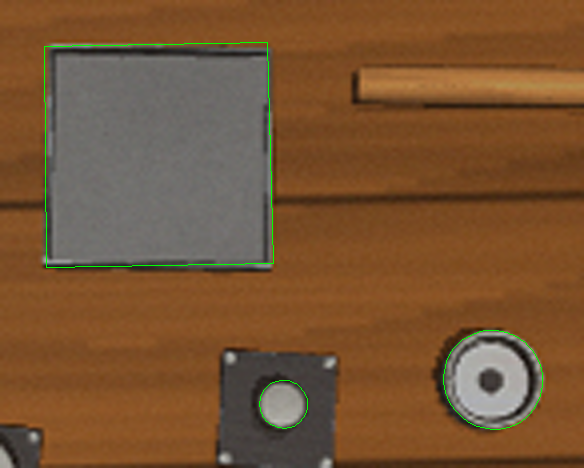

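Both overlays agree within 1–2 mm. I move to a hover over the sleeve.

>>> servo_tool --pt "-44 11 -30 0 0.03 0 0" --pt "-94 24 -64 0 0.07 0 0" --pt "-144 36 -98 0 0.11 0 0" --pt "-194 49 -132 0 0.15 0 0" --pt "-244 62 -166 0 0.19 0 0" --pt "-294 75 -201 0 0.23 0 0" --pt "-344 87 -235 0 0.26 0 0" --pt "-374 95 -256 0 0.285 0 0" --pt "-394 100 -269 0 0.3 0 0" --pt "-394 100 -269 0 0.3 0 0" --pt "-394 100 -269 0 0.3 0 0"

```text
clock: 1.52
tool_pos: [0.4804, -0.2248, 0.1434]
tool_rot: [[-1.0, -0.001, -0.002], [0.002, 0.001, -1.0], [0.001, -1.0, -0.001]]
contact_force: [0.2, -1.6, 0.0]
width: 0.092
```

```bash
cat > look.py <<'E'
import sys
from plant import viewer,status
from h import *
n,name=sys.argv[1],sys.argv[2]
s=status.get_state(); cp=viewer.camera_params(n); p,D=viewer.snapshot(n)
cv2.imwrite(f'pics/{name}.png',p[:,:,::-1]); np.savez(f'pics/{name}.npz',D=D,pos=s['tool_pos'],rot=s['tool_rot'],**cp)
print(s['clock'],s['tool_pos'].round(4),s['tool_rot'].round(3).tolist(),s['contact_force'].round(2),s['width'])
E
python3 look.py wrist w1
```

```text
1.525 [ 0.4804 -0.2248  0.1434] [[-1.0, -0.001, -0.002], [0.002, 0.001, -1.0], [0.001, -1.0, -0.001]] [ 0.22 -1.58  0.03] 0.09197459112686115
```

View pics/w1.png

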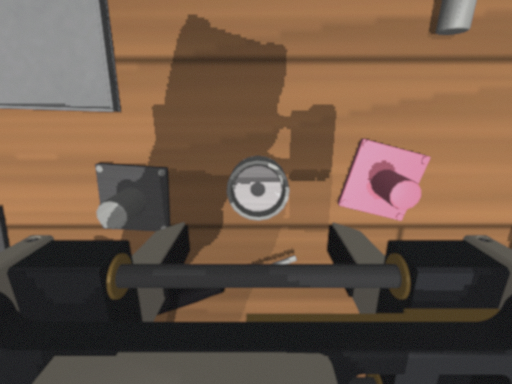

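```bash
python3 - <<'E'
from h import *
z=np.load('pics/w1.npz'); cp={k:z[k] for k in('fx','fy','cx','cy','rvec','tvec')}
W=cloud(cp,z['D']); p=cv2.imread('pics/w1.png')[:,:,::-1]
print(ray(cp,258.5,187,.03),ray(cp,111,214,.054))
for n,(u0,u1,v0,v1),lo,hi in [('sleeve',(220,300,150,225),.024,.036),('posttop',(85,140,190,235),.048,.06)]:
    w=W[v0:v1,u0:u1].reshape(-1,3); w=w[(w[:,2]>lo)&(w[:,2]<hi)]
    print(n,len(w),w.mean(0).round(4),((w.min(0)+w.max(0))/2).round(4),(w.max(0)-w.min(0)).round(4),cv2.minEnclosingCircle((w[:,:2]*1000).astype(np.float32)))
T=(W-z['pos'])@z['rot']*1000
for u,v in((258,275),(258,265),(258,285),(170,245),(350,245),(180,260),(160,300),(65,275)): print(u,v,T[v,u].round(1))
a=np.linspace(0,2*np.pi,60); k=4; im=cv2.resize(p[140:240,80:320,::-1],None,fx=3.3,fy=3.3,interpolation=cv2.INTER_CUBIC)
for x,y,zz,r in [(.481,-.2238,.03,.032),(.481,-.2238,.03,.028),(.466,-.0867,.054,.015)]:
    q=proj(cp,np.c_[x+r*np.cos(a),y+r*np.sin(a),0*a+zz]); cv2.polylines(im,[((q-[80,140]+.5)*3.3).astype(np.int32)],True,(0,255,0),1)
cv2.imwrite('pics/w1c.png',im)
E
```

```text
[ 0.48476726 -0.22545912  0.03      ] [ 0.46587269 -0.0865931   0.054     ]
sleeve 832 [ 0.4808 -0.225   0.0289] [ 0.4808 -0.2249  0.0277] [0.0633 0.0631 0.0075] ((480.6911315917969, -224.96240234375), 31.83806800842285)
posttop 768 [ 0.4659 -0.0883  0.0532] [ 0.4651 -0.0871  0.0517] [0.0287 0.0298 0.0073] ((464.9142150878906, -86.84529876708984), 15.21469783782959)
258 275 [-28.4 -65.4   0.3]
258 265 [-29.9 -61.8   0.3]
258 285 [-25.4 -66.6   0.3]
170 245 [ -9.6 -12.1 -47.9]
350 245 [ -9.9 -12.5  50.4]
180 260 [  3.6  -6.1 -45.3]
160 300 [  8.8 -33.3 -47.9]
65 275 [-33.  -71.8 -58.6]
```

View pics/w1c.png

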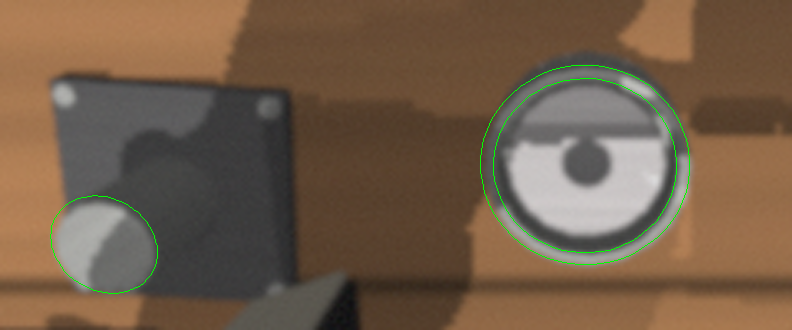

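Sleeve rim is at (0.481,-0.225) and post top at (0.4655,-0.087), consistent across all cameras. I descend with the tips 8 mm above the bench and grip.

>>> servo_tool --pt "0 30 0 0 0 0 0" --pt "0 65 0 0 0 0 0" --pt "0 95 0 0 0 0 0" --pt "0 110 0 0 0 0 0" --pt "0 118 0 0 0 0 0" --pt "0 118 0 0 0 0 0" --pt "0 118 0 0 0 0 0" --pt "0 118 0 0 0 0 255" --pt "0 118 0 0 0 0 255" --pt "0 118 0 0 0 0 255" --pt "0 118 0 0 0 0 255" --pt "0 118 0 0 0 0 255" --pt "0 118 0 0 0 0 255" --squeeze 30

```text
clock: 3.2
tool_pos: [0.4803, -0.225, 0.0256]
tool_rot: [[-1.0, -0.001, -0.003], [0.003, 0.001, -1.0], [0.001, -1.0, -0.001]]
contact_force: [-0.7, 1.7, 4.4]
width: 0.0623
```

```bash
python3 look.py wrist w2
```

```text
3.2 [ 0.4803 -0.225   0.0256] [[-1.0, -0.001, -0.003], [0.003, 0.001, -1.0], [0.001, -1.0, -0.001]] [-0.67  1.69  4.36] 0.06234016924924766
```

View pics/w2.png

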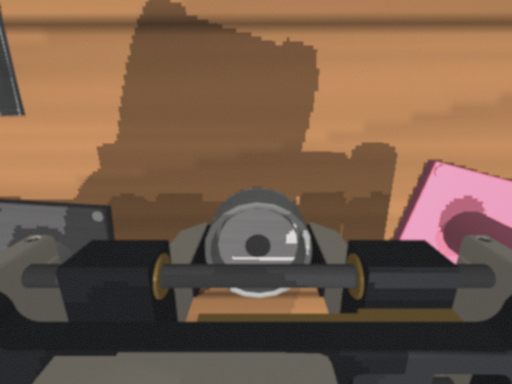

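The jaws hold the sleeve, with the piston's dot at about (258,245). I lift it and carry it above the slim post.

>>> servo_tool --pt "0 -10 0 0 0 0 255" --pt "0 -30 0 0 0 0 255" --pt "0 -55 0 0 0 0 255" --pt "0 -80 0 0 0 0 255" --pt "0 -90 -10 0 0 0 255" --pt "4 -90 -35 0 0 0 255" --pt "8 -90 -65 0 0 0 255" --pt "12 -90 -95 0 0 0 255" --pt "14 -90 -120 0 0 0 255" --pt "15.5 -90 -133 0 0 0 255" --pt "15.5 -90 -138 0 0 0 255" --pt "15.5 -90 -138 0 0 0 255" --pt "15.5 -90 -138 0 0 0 255" --pt "15.5 -90 -138 0 0 0 255"

```text
clock: 5.0
tool_pos: [0.4652, -0.0877, 0.1157]
tool_rot: [[-1.0, -0.001, -0.004], [0.004, 0.0, -1.0], [0.001, -1.0, -0.0]]
contact_force: [1.1, -0.3, -4.3]
width: 0.0626
```

```bash
python3 look.py wrist w3;python3 look.py side s3; python3 - <<'E'
from h import *
p=cv2.imread('pics/s3.png')[:,:,::-1]; crop(p,200,400,80,260,3.3,'pics/s3c.png')
z=np.load('pics/w3.npz'); cp={k:z[k] for k in('fx','fy','cx','cy','rvec','tvec')}
W=cloud(cp,z['D'])[160:320,190:330].reshape(-1,3)
for lo,hi in((.11,.126),(.097,.113)):
    w=W[(W[:,2]>lo)&(W[:,2]<hi)&(abs(W[:,1]+.087)<.031)]
    print(len(w),w.mean(0),w.min(0),w.max(0),cv2.minEnclosingCircle((w[:,:2]*1000).astype(np.float32)))
E
```

```text
5.0 [ 0.4652 -0.0877  0.1157] [[-1.0, -0.001, -0.004], [0.004, 0.0, -1.0], [0.001, -1.0, -0.0]] [ 1.1  -0.25 -4.33] 0.06255541932992949
5.05 [ 0.4653 -0.0876  0.1157] [[-1.0, -0.001, -0.004], [0.004, 0.0, -1.0], [0.001, -1.0, -0.0]] [-0.46 -0.2  -3.28] 0.06233171104872172
3660 [ 0.47218251 -0.08717792  0.11508834] [ 0.43358152 -0.11798153  0.1100006 ] [ 0.49780803 -0.05602621  0.12598759] ((465.4026794433594, -87.42591857910156), 32.61893081665039)
4852 [ 0.47198157 -0.08829767  0.10884518] [ 0.44732374 -0.11791744  0.09702457] [ 0.49751632 -0.05602621  0.11299531] ((469.4139709472656, -87.25301361083984), 31.550745010375977)
```

View pics/w3.png

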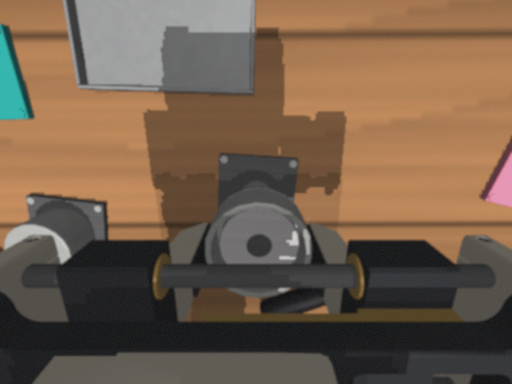

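View pics/s3c.png

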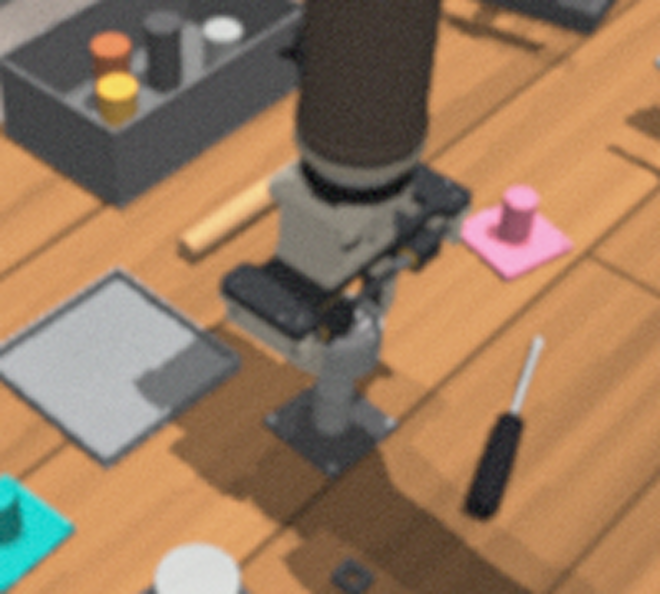

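The sleeve is held upright over the slim post and centred on it to about 1 mm. I lower it.

>>> servo_tool --pt "0 10 -0.5 0 0 0 255" --pt "0 22 -0.8 0 0 0 255" --pt "0 34 -0.8 0 0 0 255" --pt "0 44 -0.8 0 0 0 255" --pt "0 53 -0.8 0 0 0 255" --pt "0 62 -0.8 0 0 0 255" --pt "0 70 -0.8 0 0 0 255" --pt "0 76 -0.8 0 0 0 255" --pt "0 79 -0.8 0 0 0 255" --pt "0 81 -0.8 0 0 0 255" --pt "0 81.5 -0.8 0 0 0 255" --pt "0 81.5 -0.8 0 0 0 255" --pt "0 81.5 -0.8 0 0 0 255"

```text
clock: 6.72
tool_pos: [0.4653, -0.0866, 0.0344]
tool_rot: [[-1.0, -0.0, -0.004], [0.004, 0.0, -1.0], [0.0, -1.0, -0.0]]
contact_force: [-0.5, -0.3, -3.4]
width: 0.0623
```

```bash
python3 look.py wrist w4; python3 - <<'E'
from h import *
z=np.load('pics/w4.npz'); cp={k:z[k] for k in('fx','fy','cx','cy','rvec','tvec')}
W=cloud(cp,z['D'])[150:330,190:330].reshape(-1,3)
for lo,hi in((.033,.042),(.063,.076)):
    w=W[(W[:,2]>lo)&(W[:,2]<hi)&(abs(W[:,1]+.087)<.030)]
    print(len(w),w.mean(0),np.median(w[:,2]),w.min(0),w.max(0),cv2.minEnclosingCircle((w[:,:2]*1000).astype(np.float32)))
E
```

```text
6.725 [ 0.4653 -0.0866  0.0344] [[-1.0, -0.0, -0.004], [0.004, 0.0, -1.0], [0.0, -1.0, -0.0]] [-0.48 -0.25 -3.39] 0.0622772486306299
1376 [ 0.48469023 -0.08671599  0.03760569] 0.03807521365305937 [ 0.45810649 -0.11698685  0.03301403] [ 0.49743732 -0.05702957  0.04025085] ((467.81268310546875, -86.92300415039062), 31.214277267456055)
4331 [ 0.46975555 -0.08751817  0.06930872] 0.06969326066063745 [ 0.45004154 -0.11227333  0.06301496] [ 0.49004324 -0.06305001  0.07178986] ((465.07159423828125, -87.48963165283203), 25.306671142578125)
```

View pics/w4.png

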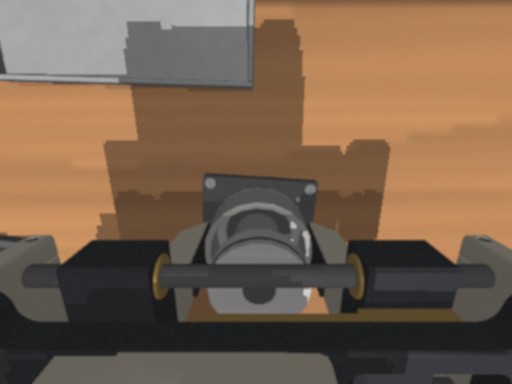

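The piston is now proud (top at z≈0.0697, centred), with about 0.8 mm of sleeve travel left. I seat the sleeve, release it, and rise to piston height.

>>> servo_tool --pt "0 0.5 0 0 0 0 255" --pt "0 0.9 0 0 0 0 255" --pt "0 0.9 0 0 0 0 255" --pt "0 0.9 0 0 0 0 100" --pt "0 0.9 0 0 0 0 60" --pt "0 0.9 0 0 0 0 20" --pt "0 0.9 0 0 0 0 0" --pt "0 0.9 0 0 0 0 0" --pt "0 0.9 0 0 0 0 0" --pt "0 0.9 0 0 0 0 0"

```text
clock: 8.02
tool_pos: [0.4653, -0.0866, 0.0334]
tool_rot: [[-1.0, -0.001, -0.004], [0.004, 0.0, -1.0], [0.001, -1.0, -0.0]]
contact_force: [-0.0, 0.7, 0.5]
width: 0.0922
```

```bash
python3 look.py wrist w5; python3 - <<'E'
from h import *
z=np.load('pics/w5.npz'); cp={k:z[k] for k in('fx','fy','cx','cy','rvec','tvec')}
W=cloud(cp,z['D'])[150:330,170:340].reshape(-1,3)
for lo,hi in((.033,.042),(.063,.076)):
    w=W[(W[:,2]>lo)&(W[:,2]<hi)&(abs(W[:,1]+.087)<.036)]
    print(len(w),w.mean(0),np.median(w[:,2]),w.min(0),w.max(0),cv2.minEnclosingCircle((w[:,:2]*1000).astype(np.float32)))
E
```

```text
8.025 [ 0.4653 -0.0866  0.0334] [[-1.0, -0.001, -0.004], [0.004, 0.0, -1.0], [0.001, -1.0, -0.0]] [-0.02  0.66  0.47] 0.09218465288396605
1415 [ 0.48335902 -0.08706371  0.03708277] 0.0373776274469392 [ 0.45820961 -0.11866324  0.03302327] [ 0.4978607  -0.05560099  0.03930955] ((466.52099609375, -87.13121032714844), 31.579530715942383)
4495 [ 0.46898342 -0.08687557  0.06933485] 0.06968995527950039 [ 0.44597453 -0.11209921  0.06301707] [ 0.49011675 -0.06284571  0.07189831] ((464.80804443359375, -87.41011810302734), 25.384416580200195)
```

View pics/w5.png

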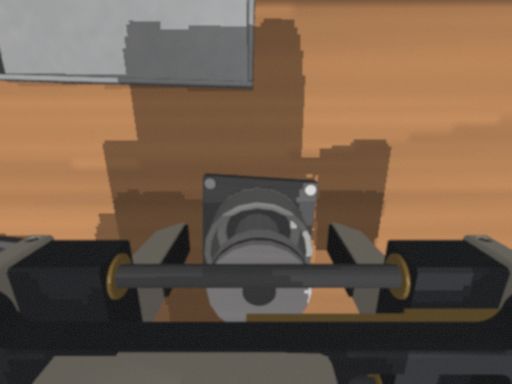

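Sleeve seated and released, with the piston undisturbed at (0.465,-0.0874). I raise to piston level and grip.

>>> servo_tool --pt "0 -10 0 0 0 0 0" --pt "0 -25 0.4 0 0 0 0" --pt "0 -35 0.7 0 0 0 0" --pt "0 -39.5 0.7 0 0 0 0" --pt "0 -39.5 0.7 0 0 0 0" --pt "0 -39.5 0.7 0 0 0 60" --pt "0 -39.5 0.7 0 0 0 90" --pt "0 -39.5 0.7 0 0 0 255" --pt "0 -39.5 0.7 0 0 0 255" --pt "0 -39.5 0.7 0 0 0 255" --pt "0 -39.5 0.7 0 0 0 255" --pt "0 -39.5 0.7 0 0 0 255" --squeeze 25

```text
clock: 9.57
tool_pos: [0.4652, -0.0874, 0.0729]
tool_rot: [[-1.0, -0.001, -0.004], [0.004, 0.0, -1.0], [0.001, -1.0, -0.0]]
contact_force: [0.5, 0.2, -0.6]
width: 0.0491
```

```bash
python3 look.py wrist w6
```

```text
9.575 [ 0.4652 -0.0874  0.0729] [[-1.0, -0.001, -0.004], [0.004, 0.0, -1.0], [0.001, -1.0, -0.0]] [ 0.49  0.22 -0.57] 0.04909965057616517
```

View pics/w6.png

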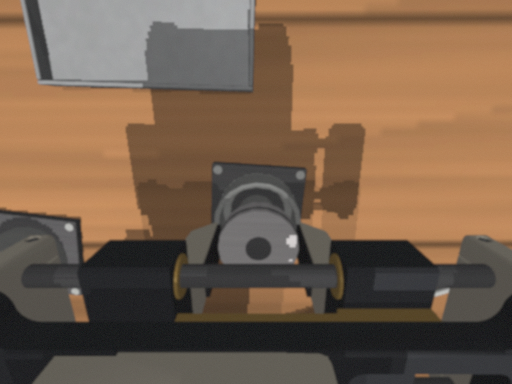

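Piston gripped (49.1 mm). I lift straight up and carry it over the tray.

>>> servo_tool --pt "0 -6 0 0 0 0 255" --pt "0 -20 0 0 0 0 255" --pt "0 -40 0 0 0 0 255" --pt "0 -60 0 0 0 0 255" --pt "-15 -70 -7 0 0 0 255" --pt "-40 -70 -18 0 0 0 255" --pt "-70 -70 -32 0 0 0 255" --pt "-100 -70 -45 0 0 0 255" --pt "-130 -70 -59 0 0 0 255" --pt "-155 -70 -70 0 0 0 255" --pt "-166 -70 -75 0 0 0 255" --pt "-170 -70 -76.5 0 0 0 255" --pt "-170 -70 -76.5 0 0 0 255" --pt "-170 -70 -76.5 0 0 0 255"

```text
clock: 11.38
tool_pos: [0.6348, -0.0121, 0.143]
tool_rot: [[-1.0, -0.001, -0.004], [0.004, 0.0, -1.0], [0.001, -1.0, -0.0]]
contact_force: [-0.5, 0.4, -0.9]
width: 0.0495
```

```bash
python3 look.py wrist w7; python3 look.py top t7; python3 - <<'E'
from plant import viewer
from h import *
z=np.load('pics/w7.npz'); cp={k:z[k] for k in('fx','fy','cx','cy','rvec','tvec')}
W=cloud(cp,z['D']); w=W.reshape(-1,3)
m=(w[:,2]>.012)&(w[:,2]<.02)&(abs(w[:,0]-.635)<.1)&(abs(w[:,1]+.0115)<.1)
w=w[m]; print(len(w),w.min(0),w.max(0),cv2.minAreaRect((w[:,:2]*1000).astype(np.float32)))
E
```

```text
11.375 [ 0.6348 -0.0121  0.143 ] [[-1.0, -0.001, -0.004], [0.004, 0.0, -1.0], [0.001, -1.0, -0.0]] [-0.53  0.42 -0.86] 0.04952003388544368
11.425 [ 0.6349 -0.0121  0.143 ] [[-1.0, -0.001, -0.004], [0.004, 0.0, -1.0], [0.001, -1.0, -0.0]] [-0.15 -0.1  -1.24] 0.04930953390045067
1309 [ 0.5839175  -0.08876721  0.01202059] [0.71231578 0.06437077 0.0183869 ] ((645.7764892578125, -12.369239807128906), (150.38824462890625, 128.63511657714844), 88.1277084350586)
```

View pics/w7.png

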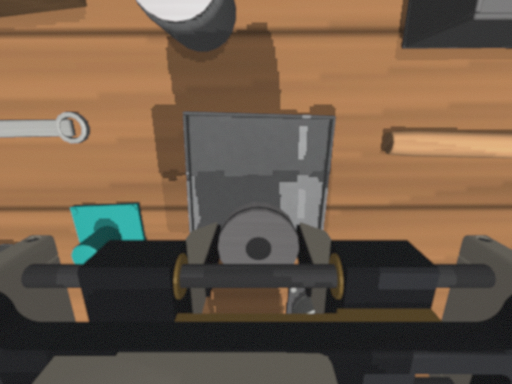

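View pics/t7.png

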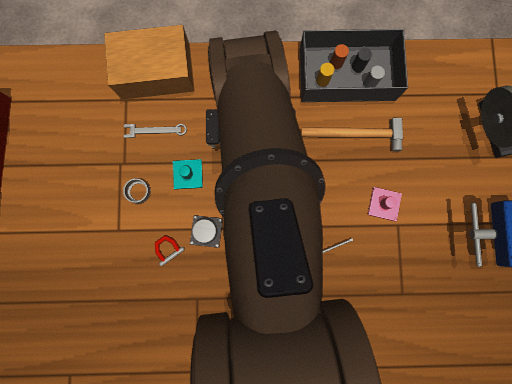

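The tray is centred under the piston (tray centre about (0.635,-0.012), TCP at (0.6348,-0.0121)). I lower, opening only part-way to stay clear of the walls.

>>> servo_tool --pt "0 20 0 0 0 0 255" --pt "0 50 0 0 0 0 255" --pt "0 80 0 0 0 0 255" --pt "0 100 0 0 0 0 255" --pt "0 110 0 0 0 0 255" --pt "0 116 0 0 0 0 255" --pt "0 119 0 0 0 0 255" --pt "0 120.5 0 0 0 0 255" --pt "0 120.5 0 0 0 0 255" --pt "0 120.5 0 0 0 0 255"

```text
clock: 12.72
tool_pos: [0.6352, -0.0119, 0.0228]
tool_rot: [[-1.0, -0.0, -0.004], [0.004, 0.0, -1.0], [0.0, -1.0, -0.0]]
contact_force: [-0.1, 0.1, -0.8]
width: 0.0495
```

```bash
python3 look.py wrist w8
```

```text
12.725 [ 0.6352 -0.0119  0.0228] [[-1.0, -0.0, -0.004], [0.004, 0.0, -1.0], [0.0, -1.0, -0.0]] [-0.09  0.14 -0.82] 0.04952011103444523
```

View pics/w8.png

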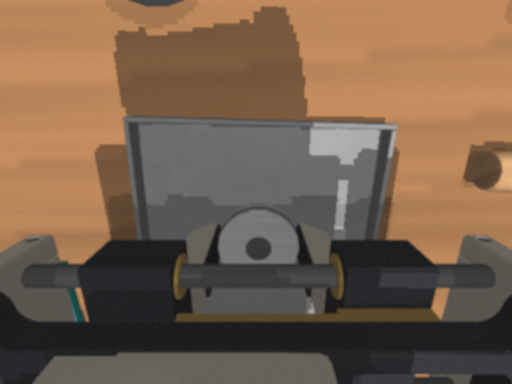

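>>> servo_tool --pt "0 0.5 0 0 0 0 255" --pt "0 0.9 0 0 0 0 255" --pt "0 0.9 0 0 0 0 255" --pt "0 0.9 0 0 0 0 90" --pt "0 0.9 0 0 0 0 72" --pt "0 0.9 0 0 0 0 72" --pt "0 0.9 0 0 0 0 72" --pt "0 -10 0 0 0 0 72" --pt "0 -30 0 0 0 0 72" --pt "0 -70 0 0 0 0 72" --pt "0 -120 0 0 0 0 72" --pt "0 -150 0 0 0 0 72" --pt "0 -170 0 0 0 0 72" --pt "40 -170 40 0 0 0 72" --pt "70 -170 90 0 0 0 72" --pt "90 -170 140 0 0 0 72" --pt "90 -170 190 0 0 0 72" --pt "90 -170 240 0 0 0 72" --pt "90 -170 250 0 0 0 72" --pt "90 -170 250 0 0 0 72"

```text
clock: 15.28
tool_pos: [0.5442, -0.262, 0.1938]
tool_rot: [[-1.0, 0.001, -0.005], [0.005, 0.0, -1.0], [-0.001, -1.0, -0.0]]
contact_force: [-0.2, 0.8, 0.8]
width: 0.0659
```

```bash
python3 look.py top t9; python3 look.py side s9; python3 - <<'E'
from h import *
p=cv2.imread('pics/s9.png')[:,:,::-1]; crop(p,180,360,120,260,4,'pics/s9c.png')
p=cv2.imread('pics/t9.png')[:,:,::-1]; crop(p,200,360,100,240,4.5,'pics/t9c.png')
z=np.load('pics/t9.npz'); cp={k:z[k] for k in('fx','fy','cx','cy','rvec','tvec')}
W=cloud(cp,z['D'])
for n,(x,y,r),lo,hi in(('piston',(.635,-.012,.04),.012,.03),('sleeve',(.4655,-.087,.038),.03,.045),('posttop',(.4655,-.087,.02),.047,.06),('tray',(.635,-.012,.13),.01,.017)):
    w=W.reshape(-1,3); w=w[(np.hypot(w[:,0]-x,w[:,1]-y)<r)&(w[:,2]>lo)&(w[:,2]<hi)]
    print(n,len(w),w.mean(0).round(4) if len(w) else '',np.median(w[:,2]),cv2.minEnclosingCircle((w[:,:2]*1000).astype(np.float32)),cv2.minAreaRect((w[:,:2]*1000).astype(np.float32)))
E
```

```text
15.275 [ 0.5442 -0.262   0.1938] [[-1.0, 0.001, -0.005], [0.005, 0.0, -1.0], [-0.001, -1.0, -0.0]] [-0.17  0.8   0.8 ] 0.06588202445700415
15.325 [ 0.5445 -0.2605  0.1936] [[-1.0, 0.001, -0.003], [0.003, 0.001, -1.0], [-0.001, -1.0, -0.001]] [0.47 1.02 0.76] 0.06585210305041805
piston 281 [ 0.6344 -0.0123  0.0193] 0.019444773345070443 ((635.0370483398438, -12.7459135055542), 25.35940933227539) ((634.8665161132812, -13.093891143798828), (47.7882080078125, 48.332332611083984), 88.64566040039062)
sleeve 132 [ 0.4657 -0.0861  0.0379] 0.037863626978480364 ((466.3729553222656, -87.1402587890625), 31.84559440612793) ((466.2131652832031, -86.8418197631836), (61.680416107177734, 61.2011604309082), 88.68516540527344)
posttop 108 [ 0.4654 -0.086   0.0543] 0.054333794481562184 ((465.4944763183594, -86.31914520263672), 14.626059532165527) ((466.0990905761719, -86.93750762939453), (27.66590690612793, 27.8244686126709), 87.14127349853516)
tray 243 [ 0.6363 -0.0029  0.0147] 0.01501765641833028 ((635.4091796875, -11.278398513793945), 105.22750854492188) ((636.544677734375, -11.290657043457031), (148.96214294433594, 150.9906005859375), 88.01360321044922)
```

View pics/t9c.png

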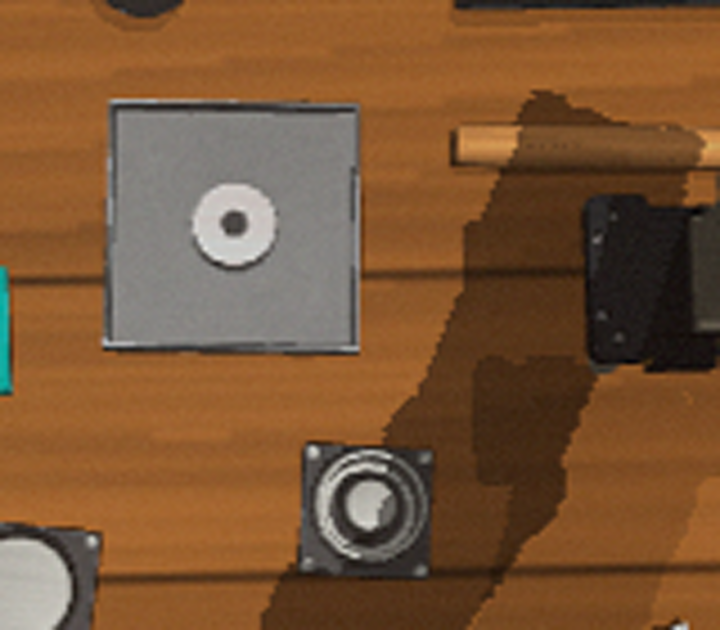

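View pics/s9c.png

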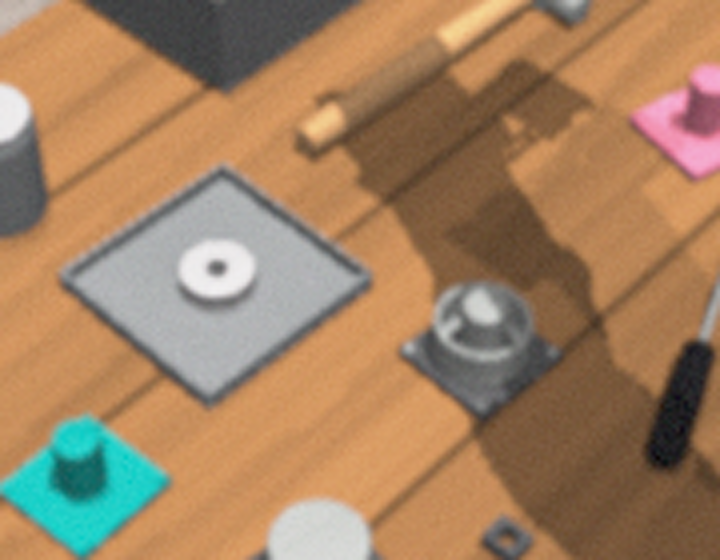

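The piston lies flat, dot up, mid-tray (crop pixel (235,223)). The sleeve sits square on the slim post's plate at (370,505). I let the arm settle and hand in.

>>> servo_tool --pt "0 0 0 0 0 0 72" --pt "0 0 0 0 0 0 72" --pt "0 0 0 0 0 0 72"

```text
clock: 15.75
tool_pos: [0.5448, -0.2592, 0.1934]
tool_rot: [[-1.0, 0.0, -0.001], [0.001, 0.001, -1.0], [-0.0, -1.0, -0.001]]
contact_force: [-0.7, -0.1, -0.1]
width: 0.0659
```

```bash
python3 - <<'E'
from plant import r,status
print(r.job_done(), status.get_state()['clock'])
E
```

```text
the job is handed in; nothing more can be done
the job is handed in; nothing more can be done
```

The piston is out of its sleeve and lying flat in the tray, and I handed the job in at about 15.8 s of the 51 s allowed. I lowered the loaded sleeve over the slim post until it sat on the foot plate. Then I took the piston off the top of the post and set it down in the tray.

My last checks, from the top and side cameras:
- **Sleeve:** its rim is at 37.9 mm (38 mm expected) and it is centred on the post to about 1 mm.
- **Piston:** its top is at 19.4 mm (19 mm expected), dot up, within about 2 mm of the tray centre.
- **Robot:** the gripper stands clear, about 190 mm above the bench and touching nothing.

No check failed. The cameras' position estimates differed from each other by only 1–3 mm.

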